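# Release the ratchet clamp and rack the spent oxygen cylinder

## Robot

A 6-joint arm with a two-finger parallel gripper is mounted at the origin on the work surface. World frame = base frame: x ahead of the robot, y to its left, z up, the work surface at z = 0. Lengths are in m, angles in rad, forces in N, time in s.
With the tool pointing down it reaches from about 0.35 to 0.775 m from the base axis. Payload 5.5 kg.
Tool frame: the origin (TCP) lies at the very end of the fingers, on their centre line; the grasp point (between the pads) lies 19 mm behind it; z points along the fingers, y is the line along which they close (so a half turn about z gives the same grasp; the last joint's range is limited). The gripper opens to 85 mm and grips with 20 to 120 N. Pads are 22 mm wide; open, the fingers measure 114 mm over their backs; the gripper's body (76 mm by 85 mm) begins 54 mm behind the grasp point. The pads swing forward as they close: fully open they stand 13 mm farther back than shut.
Start: joints at [1.018, 0.313, 0.046, 1.304, 0, 1.431], TCP at [0.231, 0.527, 0.231] pointing down, gripper open.
Joint ranges: [-2.76, 2.76], [-0.86, 1.69], [-1.03, 1.26], [-2.2, 2.34], [-1.47, 1.5], [-3.14, 3.14]. Speed limits (rad/s): [2.57, 2.57, 3.14, 3.14, 3.14, 3.14].

## Interface

Orientations are given as a unit quaternion [w, x, y, z].
In Python, from workcell import env, cams, ticket, spotter gives the robot as it stands.
- The arm moves only by the tool jog_arm, never from a script. Its argument "increments" is a list that holds one entry, the list of rows, each a list of 7 numbers: the shift along the tool's x, y, z in units of 0.25 m (1.0 is 0.25 m), then the turn, a rotation vector about the tool's x, y, z in units of 180 degrees (1.0 is 180 degrees), then the closure in counts, from 0 (fully open) to 255 (shut). A call has 1 to 20 rows; each row shifts and turns the commanded pose from where the row before left it, along the tool's axes as they then stand; what a row does not reach is not made up. A row lasts 1/10 s, in which the tool goes at most 50 mm and 8.59 degrees, less where a joint would pass 70% of its speed; a pose out of reach is approached as far as the arm can. A call with a number of a shift or a turn outside -1 to 1 is refused whole. A call with a gripper value outside its range is refused whole. The fingers move at their own pace and stop on an object; "force" is the grip in N (left out, the last holds). Time passes only in rows, so rows that do not move let the fingers close. It gives the time, the measured TCP pose, the force, the opening and the grip force at its end, in the units of the state.
- env.get_state(): the state, without advancing time (a new reading comes with each control period).
- cams.read_camera(name): name is "side" or "top" or "wrist"; returns a dict with "pixels" (384x512x3 uint8, red, green, blue), "fx", "fy", "cx", "cy" (pixels), "k1" (the pictures are not rectified: a ray, as slopes to the right and down, at radius r is drawn at 1 + k1 r^2 times it, then the intrinsics apply), "xyz" and "attitude" of the camera in the world; the wrist camera has in their place "mount" (4x4, takes a point from camera to tool coordinates, whose origin is the TCP and whose axes are the flange's). Camera axes: x right, y down, z forward; pixel columns grow to the right and rows downward; lengths in m; the calibration is good to about 2 mm. A picture is of the moment at which its call begins: read the wrist's pose just before it. There is no depth.
- ticket.hand_in(): hands the job in; it is judged then, once.
Trained networks look in the newest picture that a camera, given by its name, has taken for a name from the list of things; names that differ only in an ending like _2 or _b are one class to them, and where a whole thing is asked for, a point or a joint stands for the part that bears it (a point fixed in the world has none). Each returns a list of dicts, best first, with "conf" (0 to 1); they miss things now and then, are a little off and sometimes report something else, mostly with a low value. They report only what shows in the picture. A call takes as long as a camera call. They do not tell look-alikes from the thing itself.
- spotter.find_in(target, camera): "uv" ([column, row] in pixels, amid what is visible of it).
- spotter.cut_out(target, camera): "region" (384x512 bool, what is visible of it) and "uv" ([column, row] in pixels, amid what is visible of it).
- spotter.landmark_of(target, camera): "uv" ([column, row] in pixels: a listed point, or the origin of a listed thing).
The state is a dict: "clock": time; "joint_pos": joint angles; "qvel": joint speeds; "tau": joint torques, N m; "tcp_pos": TCP position; "orientation": TCP orientation; "wrist_force": force on the tool from outside, world axes, zero at the start; "ft_torque": the same for the moment, N m; "finger_gap": finger opening in m; "grip_force": force on a finger pad.
Only numpy, scipy, OpenCV 4.12 (cv2) and the standard library are available. Lean on these libraries where they do the work, as an engineer would, in place of code of your own. Each camera call takes 0.05 s, during which the arm holds its last target. There are 200 camera calls.

## Task

The small oxygen cylinder in the ratchet clamp is spent. Ease the sprung pawl off the ratchet wheel by its thumb tab - no harder than it takes, it bends - and keep it off until the jaw has run all the way back; only then lift the cylinder out and set it down, without dropping it, upright in the free pocket of the rack of empties. Leave the other things where they are.

Things in the scene. Friction and masses are not known exactly. Their poses are not given: they have to be found in the camera images.
- clamp: Bench clamp of grey painted iron, fixed: base plate 275 x 124 x 10 mm. Origin: underside, on the axis of the clamped cylinder. +x runs from the fixed V-jaw past the cylinder to the pinion housing (96 x 110 mm, top 60 mm up, centre at x 143). On it the toothed ratchet wheel (60 mm across, 20 teeth) with a black hand knob to 108 mm up, axis at x 135, y 0.
- jaw (a joint): Slide of the moving rubber-faced V-jaw along the clamp's +x, in m: 0 clamped, 0.020 fully back. A return spring pulls it back as soon as the pawl is off the wheel, damped: the whole run takes 2 to 3 s. If the pawl drops in sooner, the wheel locks again and the jaw stops there.
- pawl: The pawl, a flat bare steel rocker on the housing beside the wheel, 66 to 74 mm up. Origin: its upright pivot (clamp x 167, y 35). +y runs along its tail to the thumb tab, 64 mm away; the nose is 35 mm the other way, in the teeth. Its spring holds the nose in. A set screw on the tail decides how deep the nose sits. A push of over 11 N bends it.
- tab (a point): Thumb tab: upright plate at the end of the pawl's tail, 5 mm thick, 26 mm wide, 74 to 114 mm above the table, the tail (9 mm wide) below it. Point: middle of its outer face, 96 mm up. Axes are the pawl's: push the face along -x (towards the wheel's side) and the nose lifts. It takes 4 to 7 N; the nose clears the teeth after 4 to 12 mm, as the set screw has it, and a hard stop follows within 2 mm.
- cylinder_grip (a point): Spent oxygen cylinder: plain aluminium, 64 mm wide, 186 mm tall, 0.4 to 0.7 kg. Point: centre of its steel valve block, 28 (own x) x 24 (own y) x 42 mm, 155 mm above its foot; the best place to grip. Below the block a 26 mm neck, then the shoulder (104 to 125 mm up); above it a spindle reaches 31 mm over the point.
- cylinder_foot (a point): Centre of the underside of the spent cylinder; +z is its axis.
- clamp_seat (a point): Where the cylinder stands in the clamp: on the base plate's top, 10 mm above the table, centred between the jaws. The jaws hold it 35 to 75 mm above the table; with the jaw back it stands free against the fixed V-jaw.
- rack: Grey plastic rack of empties, fixed, 154 x 154 x 70 mm, 2 x 2 square pockets 68 mm wide, walls 6 mm, floor 6 mm. Origin: centre of the underside. Three pockets hold cylinders like the spent one.
- free_pocket (a point): Centre of the floor of the one free pocket, 6 mm above the table (the rack's rim is 70 mm up). Axes are the rack's: pocket walls run along x and y, 34 mm from this point.
- empty0_grip (a point): Bystander, leave it alone: empty cylinder in the rack's -x, +y pocket, same shape as the spent one. Point: centre of its valve block, 161 mm above the table.
- empty1_grip (a point): Bystander, leave it alone: empty cylinder in the rack's -x, -y pocket, same shape as the spent one. Point: centre of its valve block, 161 mm above the table.
- empty2_grip (a point): Bystander, leave it alone: empty cylinder in the rack's +x, -y pocket, same shape as the spent one. Point: centre of its valve block, 161 mm above the table.
- cups: Bystander, leave it alone: stack of paper cups, 69 mm wide, 148 mm tall. Origin: centre of its underside.
- gel: Bystander, leave it alone: hand-gel pump bottle, 60 mm wide, 177 mm tall. Origin: centre of its underside.
- flask: Bystander, leave it alone: dark vacuum flask, 74 mm wide, 230 mm tall. Origin: centre of its underside.
- tape: Bystander, leave it alone: roll of white tape lying flat, 68 mm wide, 25 mm high. Origin: centre of its underside.
- valve_key: Bystander, leave it alone: flat steel valve key lying on the table, 115 x 28 x 6 mm. Origin: middle of its underside.
Things that resemble listed ones, but are neither listed nor needed, are in the scene too. Leave any blue look-alike of the part that bears cylinder_grip alone.

How it is judged:
By the outcome, as a careful person would: the job done as asked, in the order asked, and still so for the second after the job is handed in, with the robot touching nothing.
It also fails if it takes over 72 s, if anything falls off the work surface, if the arm or the gripper's body presses on something with over 40 N, if the wrist force passes 120 N, or if a joint passes its speed limit or range.

## Working session

There is one attempt and no reset: what is moved stays moved. The work goes in short steps, Python scripts to look and compute and a tool call to move; the robot and the scene stay as the last step left them, time stands still between calls to the robot, and variables do not carry over. Pictures are saved under pics/ and viewed, at most 11 in all, crops included, and the job is handed in when it is done.

Besides the shell and the picture viewer there is one more tool, called as name(argument=value, ...) on one line, values as JSON. jog_arm: Moves the arm, as the interface text tells. Shifts and turns lie within -1 to 1; 1 stands for 0.25 m of shift or 180 degrees of turn. Its arguments: {"type":"object","properties":{"increments":{"type":"array"},"force":{"type":"number"}},"required":["increments"]}

```bash
mkdir -p pics
cat > h.py <<'E'
import numpy as np, cv2
from workcell import env, cams, ticket, spotter
from scipy.spatial.transform import Rotation as R
def rot(q): return R.from_quat([q[1],q[2],q[3],q[0]]).as_matrix()
def att(a):
    a=np.array(a,float); return a if a.shape==(3,3) else rot(a)
def cam(name):
    s=env.get_state(); c=cams.read_camera(name)
    if 'mount' in c:
        T=np.eye(4);T[:3,:3]=rot(s['orientation']);T[:3,3]=s['tcp_pos'];M=T@np.array(c['mount'])
        c['P'],c['A']=M[:3,3],M[:3,:3]
    else: c['P'],c['A']=np.array(c['xyz']),att(c['attitude'])
    return c
def ray(c,uv):
    d=np.array([(uv[0]-c['cx'])/c['fx'],(uv[1]-c['cy'])/c['fy']]);u=d.copy()
    for _ in range(20): u=d/(1+c['k1']*(u@u))
    v=c['A']@np.array([u[0],u[1],1]); return c['P'],v/np.linalg.norm(v)
def atz(c,uv,z):
    p,v=ray(c,uv); return p+v*(z-p[2])/v[2]
def proj(c,X):
    q=c['A'].T@(np.array(X)-c['P']);u=q[:2]/q[2];u=u*(1+c['k1']*(u@u))
    return np.array([c['fx']*u[0]+c['cx'],c['fy']*u[1]+c['cy']])
def tri(obs):
    A=np.zeros((3,3));b=np.zeros(3)
    for c,uv in obs:
        p,v=ray(c,uv);M=np.eye(3)-np.outer(v,v);A+=M;b+=M@p
    X=np.linalg.solve(A,b); return X,[np.round(proj(c,X)-uv,1) for c,uv in obs]
def save(c,n,box=None,k=1):
    im=c['pixels'][:,:,::-1]
    if box: im=im[box[1]:box[3],box[0]:box[2]]
    cv2.imwrite('pics/'+n,cv2.resize(im,None,fx=k,fy=k,interpolation=cv2.INTER_CUBIC))
E
python3 - <<'E'
from h import *
np.set_printoptions(precision=3,suppress=True)
ims=[]
for n in ['top','side']:
    c=cam(n);ims.append(c['pixels']);print(n,c['P'],c['A'].tolist(),c['fx'],c['k1'])
    for t,z in dict(clamp=0,pawl=.07,tab=.096,cylinder_grip=.165,cylinder_foot=.01,clamp_seat=.01,rack=0,free_pocket=.006,empty0_grip=.161,empty1_grip=.161,empty2_grip=.161,cups=0,gel=0,flask=0,tape=0,valve_key=0).items():
        r=spotter.landmark_of(t,n)
        print(t,[(np.round(d['uv']),round(d['conf'],2),atz(c,d['uv'],z)[:2].round(3)) for d in r[:5]])
    save(c,n+'0.png',None,1.5)
E
```

```text
top [0.389 0.079 1.209] [[0.012867673298955974, -0.9862700716073646, 0.16463829698911403], [-0.9998243623122779, -0.014934604103072367, -0.011322637816866515], [0.013625986596161654, -0.16446368429501046, -0.9862890190189654]] 362.77856311242516 0.011836744506048519
clamp [(array([256., 197.]), 0.65, array([0.591, 0.031]))]
pawl [(array([208., 210.]), 0.38, array([0.533, 0.185])), (array([210., 229.]), 0.2, array([0.475, 0.178]))]
tab [(array([206., 230.]), 0.46, array([0.47 , 0.186]))]
cylinder_grip [(array([236., 136.]), 0.88, array([0.748, 0.098])), (array([272., 139.]), 0.74, array([ 0.738, -0.01 ])), (array([265., 188.]), 0.57, array([0.589, 0.012])), (array([319., 162.]), 0.55, array([ 0.671, -0.149]))]
cylinder_foot [(array([256., 193.]), 0.86, array([0.601, 0.032])), (array([270., 155.]), 0.77, array([ 0.733, -0.014])), (array([238., 153.]), 0.63, array([0.74 , 0.093])), (array([309., 174.]), 0.63, array([ 0.67 , -0.149])), (array([348., 205.]), 0.63, array([ 0.566, -0.275]))]
clamp_seat [(array([256., 196.]), 0.75, array([0.593, 0.032]))]
rack [(array([344., 224.]), 0.85, ar
[... 1834 characters left out ...]
299]))]
empty1_grip [(array([372., 264.]), 0.97, array([ 0.547, -0.303])), (array([310., 308.]), 0.32, array([ 0.362, -0.279])), (array([348., 285.]), 0.17, array([ 0.46, -0.3 ]))]
empty2_grip [(array([344., 250.]), 0.69, array([ 0.535, -0.236])), (array([337., 310.]), 0.64, array([ 0.396, -0.318])), (array([204., 166.]), 0.58, array([0.524, 0.243]))]
cups [(array([352., 223.]), 0.72, array([ 0.799, -0.12 ]))]
gel [(array([155., 184.]), 0.6, array([0.48, 0.47])), (array([221., 195.]), 0.49, array([0.602, 0.266]))]
flask [(array([203., 166.]), 0.77, array([0.67 , 0.444]))]
tape [(array([257., 178.]), 0.84, array([0.758, 0.252]))]
valve_key [(array([237., 286.]), 0.7, array([ 0.384, -0.048]))]
```

View pics/top0.png

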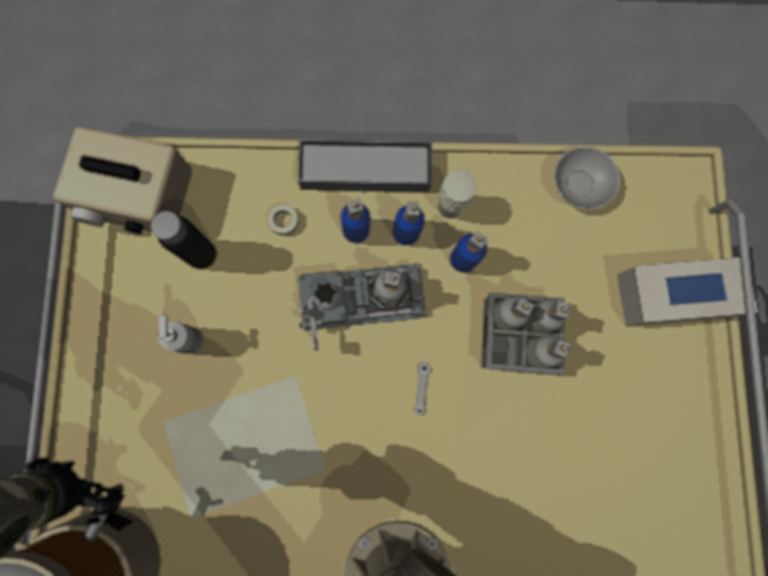

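View pics/side0.png

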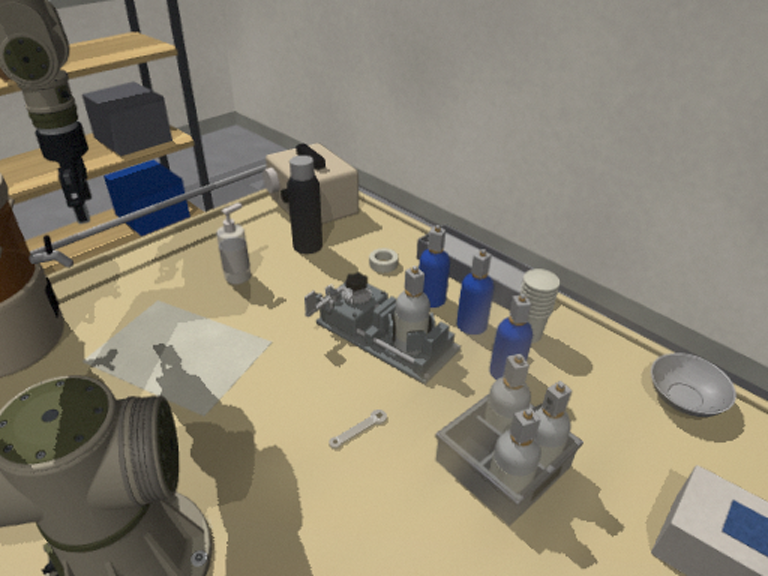

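The top view (768-px scale) shows the clamp at (362,295), with the pawl tab near (312,340) and the rack at (525,335). The free pocket is at about (507,350). 

There are four candidates for `cylinder_grip`, in native top pixels: grey (265,188), and blue (236,136), (272,139) and (319,162). The grey one stands in the clamp, so it is the spent cylinder, and the three blue ones are look-alikes. I'll confirm this in a wrist crop.

```bash
cat >> h.py <<'E'
def plan(pos,xdir=None,s=None,vmax=.04):
    """rows total for tool-down pose; xdir = world yaw(deg) of tool x"""
    s=s or env.get_state();A=rot(s['orientation']);p=np.array(s['tcp_pos'])
    z=np.array([0,0,-1.]);x=A[:,0] if xdir is None else np.array([np.cos(np.radians(xdir)),np.sin(np.radians(xdir)),0])
    x=x-z*(x@z);x/=np.linalg.norm(x);B=np.c_[x,np.cross(z,x),z]
    rv=R.from_matrix(A.T@B).as_rotvec();d=A.T@(np.array(pos)-p)
    print('shift(tool,units)',(d/.25).round(4),'turn',(rv/np.pi).round(4),'min rows',max(np.linalg.norm(d)/.05,np.degrees(np.linalg.norm(rv))/8.59).__round__(1))
E
python3 - <<'E'
from h import *
np.set_printoptions(precision=4,suppress=True)
s=env.get_state();print(s);print(rot(s['orientation']))
c=cam('wrist');print(np.array(c['mount']),c['fx'],c['cx'],c['cy'],c['k1'])
plan([.42,.27,.33])
E
```

```text
{'clock': 1.7, 'joint_pos': array([ 1.0184,  0.3132,  0.0461,  1.3036, -0.    ,  1.4312]), 'qvel': array([ 0.    , -0.    , -0.0003,  0.0011,  0.001 ,  0.0022]), 'tau': array([ -0.0006, -48.0456,  29.8799,   0.0007,   0.0001,   0.    ]), 'tcp_pos': array([0.2307, 0.5267, 0.2313]), 'orientation': array([0.    , 0.205 , 0.9788, 0.0001]), 'wrist_force': array([ 0.9592, -0.141 , -0.0559]), 'ft_torque': array([-0.0335,  0.0058, -0.0219]), 'grip_force': 0.0, 'finger_gap': 0.08560454353948976}
[[-0.916   0.4012  0.0001]
 [ 0.4012  0.916   0.0001]
 [-0.      0.0001 -1.    ]]
[[-0.0003 -0.9529 -0.3032  0.078 ]
 [ 1.     -0.0005  0.0008  0.0005]
 [-0.0009 -0.3032  0.9529 -0.1425]
 [ 0.      0.      0.      1.    ]] 278.69791592797486 260.13695796483256 192.93666371720002 -0.03727856133175411
shift(tool,units) [-1.1056 -0.6368 -0.3949] turn [ 0. -0. -0.] min rows 6.7
```

```bash
python3 -c "
from h import *
plan([.47,.15,.32]);plan([.47,.15,.32],180)"
```

```text
shift(tool,units) [-1.4814 -0.9962 -0.3549] turn [ 0. -0. -0.] min rows 9.1
shift(tool,units) [-1.4814 -0.9962 -0.3549] turn [ 0.     -0.     -0.1314] min rows 9.1
```

jog_arm(increments=[[[0,0,-0.12,0,0,0,255],[-0.12,-0.08,-0.12,0,0,0,255],[-0.12,-0.08,-0.11,0,0,0,255],[-0.12,-0.08,0,0,0,0,255],[-0.12,-0.08,0,0,0,0,255],[-0.12,-0.08,0,0,0,0,255],[-0.12,-0.08,0,0,0,0,255],[-0.12,-0.08,0,0,0,0,255],[-0.12,-0.08,0,0,0,0,255],[-0.12,-0.08,0,0,0,0,255],[-0.12,-0.08,0,0,0,0,255],[-0.12,-0.08,0,0,0,0,255],[-0.12,-0.08,0,0,0,0,255],[-0.04,-0.036,0,0,0,0,255],[0,0,0,0,0,-0.0328,255],[0,0,0,0,0,-0.0328,255],[0,0,0,0,0,-0.0328,255],[0,0,0,0,0,-0.033,255],[0,0,0,0,0,0,255]]])

```text
clock: 3.65
tcp_pos: [0.4694, 0.1506, 0.3189]
orientation: [-0.0, -0.0, 1.0, 0.0]
wrist_force: [-0.4, -0.4, 0.0]
finger_gap: 0.0001
grip_force: 0.0
```

Run:
```python
from h import *
np.set_printoptions(precision=3,suppress=True)
s=env.get_state();print(s['tcp_pos'],s['orientation'],s['wrist_force'],s['finger_gap'])
c=cam('wrist')
for t,z in dict(clamp=0,pawl=.07,tab=.096,cylinder_grip=.165,clamp_seat=.01).items():
    print(t,[(np.round(d['uv']),round(d['conf'],2),atz(c,d['uv'],z)[:2].round(3)) for d in spotter.landmark_of(t,'wrist')[:4]])
u=np.array(spotter.landmark_of('tab','wrist')[0]['uv']).astype(int)
save(c,'w1.png',None,1.5)
```

```text
[0.469 0.151 0.319] [-0. -0.  1.  0.] [-0.357 -0.378  0.01 ] 0.00014272807261080737
clamp [(array([187., 222.]), 0.84, array([0.593, 0.02 ]))]
pawl [(array([282., 206.]), 0.64, array([0.537, 0.185]))]
tab [(array([280., 169.]), 0.64, array([0.475, 0.178])), (array([ 24., 175.]), 0.29, array([ 0.482, -0.176])), (array([134.,  99.]), 0.29, array([ 0.384, -0.007]))]
cylinder_grip [(array([ 46., 318.]), 0.82, array([ 0.664, -0.138])), (array([158., 274.]), 0.73, array([0.591, 0.025])), (array([192., 225.]), 0.33, array([0.525, 0.073]))]
clamp_seat [(array([280., 166.]), 0.43, array([0.488, 0.185]))]
```

View pics/w1.png

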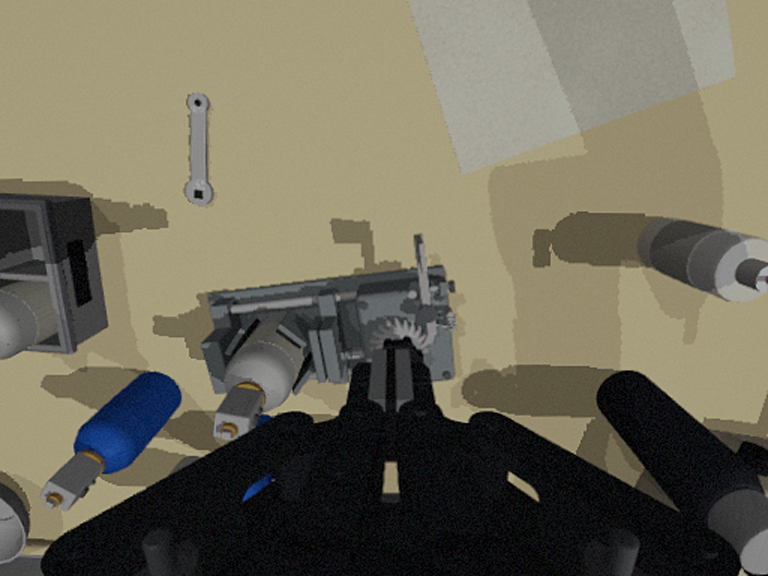

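Run:
```python
from h import *
c=cam('wrist');save(c,'w1c.png',(130,140,320,300),4)
plan([.472,.23,.20],187)
plan([.472,.23,.086],187)
```

```text
shift(tool,units) [-0.009   0.3189  0.4753] turn [ 0.      0.     -0.0391] min rows 2.9
shift(tool,units) [-0.009   0.3189  0.9313] turn [ 0.      0.     -0.0391] min rows 4.9
```

View pics/w1c.png

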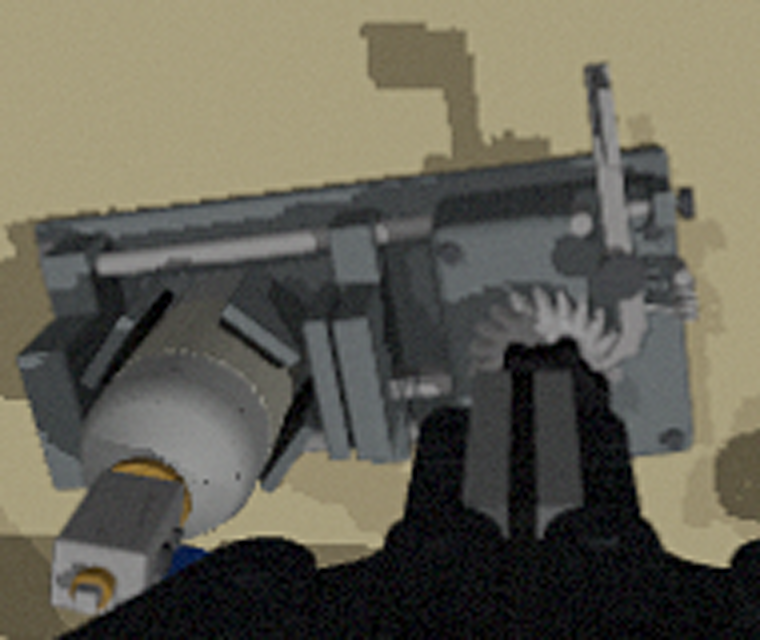

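The crop shows the bare-aluminium cylinder held between the V-jaws at crop (180,450), with its steel valve block at (120,540), so it is the spent one. The tab is at crop (597,105), and its free outer face is on the right.

jog_arm(increments=[[[0,0.11,0.04,0,0,-0.013,255],[0,0.11,0.08,0,0,-0.013,255],[0,0.11,0.1,0,0,-0.013,255],[0,0,0.15,0,0,0,255],[0,0,0.15,0,0,0,255],[0,0,0.15,0,0,0,255],[0,0,0.15,0,0,0,255],[0,0,0.07,0,0,0,255],[0,0,0.04,0,0,0,255],[0,0,0,0,0,0,255]]])

```text
clock: 5.05
tcp_pos: [0.4656, 0.2323, 0.0852]
orientation: [-0.001, -0.061, 0.998, -0.0]
wrist_force: [0.6, 0.5, 1.2]
finger_gap: 0.0
grip_force: 0.0
```

Run:
```python
from h import *
np.set_printoptions(precision=4,suppress=True)
s=env.get_state();print(s['tcp_pos'],s['wrist_force'])
obs=[]
for n in ['side','top','wrist']:
    c=cam(n);r=spotter.landmark_of('tab',n)
    print(n,[(np.round(d['uv']),round(d['conf'],2),atz(c,d['uv'],.096)[:2].round(3)) for d in r[:2]])
    if n=='side': save(c,'s1.png',(150,130,310,250),5)
save(c,'w2.png',(130,40,400,250),2.8)
```

```text
[0.4656 0.2323 0.0852] [0.5796 0.466  1.1877]
side [(array([207., 198.]), 0.57, array([0.485, 0.186]))]
top [(array([208., 230.]), 0.62, array([0.47, 0.18])), (array([333., 234.]), 0.26, array([ 0.463, -0.202]))]
wrist [(array([160., 249.]), 0.73, array([0.471, 0.179])), (array([ 35., 298.]), 0.66, array([0.514, 0.104]))]
```

View pics/w2.png

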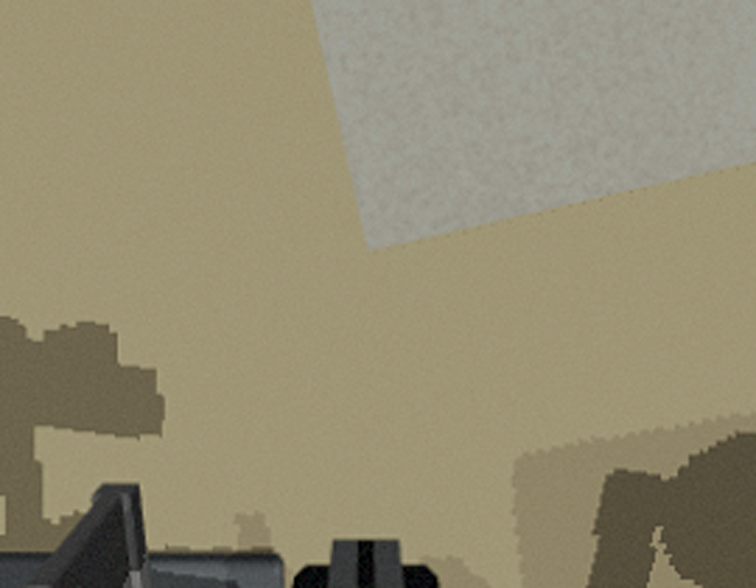

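jog_arm(increments=[[[0,-0.03,0,0,0,0,255],[0,-0.03,0,0,0,0,255],[0,-0.03,0,0,0,0,255],[0,-0.02,0,0,0,0,255],[0,-0.01,0,0,0,0,255],[0,0,0,0,0,0,255],[0,0,0,0,0,0,255]]])

```text
clock: 6.05
tcp_pos: [0.4701, 0.2028, 0.0863]
orientation: [0.0, -0.061, 0.998, 0.0]
wrist_force: [-0.2, -0.7, -0.4]
finger_gap: 0.0001
grip_force: 0.0
```

jog_arm(increments=[[[0,-0.004,0,0,0,0,255],[0,-0.004,0,0,0,0,255],[0,0,0,0,0,0,255]]])

```text
clock: 6.35
tcp_pos: [0.4703, 0.2009, 0.0863]
orientation: [0.0, -0.061, 0.998, 0.0]
wrist_force: [0.4, 0.3, -0.6]
finger_gap: -0.0
grip_force: 0.0
```

jog_arm(increments=[[[0,-0.004,0,0,0,0,255],[0,-0.004,0,0,0,0,255],[0,0,0,0,0,0,255]]])

```text
clock: 6.65
tcp_pos: [0.4705, 0.1988, 0.0863]
orientation: [0.0, -0.061, 0.998, 0.0]
wrist_force: [0.3, -1.1, -0.1]
finger_gap: -0.0003
grip_force: 0.0
```

jog_arm(increments=[[[0,-0.004,0,0,0,0,255],[0,-0.004,0,0,0,0,255],[0,0,0,0,0,0,255]]])

```text
clock: 6.95
tcp_pos: [0.4708, 0.1967, 0.0863]
orientation: [-0.0, -0.061, 0.998, 0.0]
wrist_force: [-0.0, 0.1, -0.1]
finger_gap: -0.0
grip_force: 0.0
```

jog_arm(increments=[[[0,-0.004,0,0,0,0,255],[0,0,0,0,0,0,255]]])

```text
clock: 7.15
tcp_pos: [0.4709, 0.1958, 0.0863]
orientation: [0.0, -0.061, 0.998, 0.0]
wrist_force: [0.4, -0.0, -1.2]
finger_gap: 0.0001
grip_force: 0.0
```

jog_arm(increments=[[[0,-0.004,0,0,0,0,255],[0,0,0,0,0,0,255]]])

```text
clock: 7.35
tcp_pos: [0.471, 0.1948, 0.0863]
orientation: [0.0, -0.061, 0.998, 0.0]
wrist_force: [-0.2, -0.1, -0.4]
finger_gap: 0.0002
grip_force: 0.0
```

jog_arm(increments=[[[0,-0.004,0,0,0,0,255],[0,0,0,0,0,0,255]]])

```text
clock: 7.55
tcp_pos: [0.4712, 0.194, 0.0863]
orientation: [0.0, -0.061, 0.998, 0.0]
wrist_force: [-0.2, 1.0, -0.5]
finger_gap: 0.0001
grip_force: 0.4
```

jog_arm(increments=[[[0,-0.004,0,0,0,0,255],[0,0,0,0,0,0,255]]])

```text
clock: 7.75
tcp_pos: [0.4712, 0.1934, 0.0863]
orientation: [0.0, -0.061, 0.998, 0.001]
wrist_force: [-0.5, 2.9, -0.2]
finger_gap: 0.0002
grip_force: 1.7
```

jog_arm(increments=[[[0,-0.004,0,0,0,0,255],[0,0,0,0,0,0,255]]])

```text
clock: 7.95
tcp_pos: [0.4713, 0.1926, 0.0863]
orientation: [0.0, -0.062, 0.998, 0.001]
wrist_force: [-0.1, 5.0, 0.1]
finger_gap: -0.0
grip_force: 2.6
```

jog_arm(increments=[[[0,-0.004,0,0,0,0,255],[0,0,0,0,0,0,255]]])

```text
clock: 8.15
tcp_pos: [0.4714, 0.1918, 0.0864]
orientation: [0.0, -0.062, 0.998, 0.001]
wrist_force: [-0.9, 4.9, 0.2]
finger_gap: 0.0001
grip_force: 2.9
```

jog_arm(increments=[[[0,-0.004,0,0,0,0,255],[0,0,0,0,0,0,255]]])

```text
clock: 8.35
tcp_pos: [0.4715, 0.1909, 0.0864]
orientation: [0.0, -0.062, 0.998, 0.001]
wrist_force: [-1.9, 6.6, -0.7]
finger_gap: -0.0003
grip_force: 3.0
```

jog_arm(increments=[[[0,-0.004,0,0,0,0,255],[0,0,0,0,0,0,255]]])

```text
clock: 8.55
tcp_pos: [0.4717, 0.1899, 0.0864]
orientation: [0.0, -0.062, 0.998, 0.001]
wrist_force: [-0.6, 6.4, -0.3]
finger_gap: 0.0002
grip_force: 3.0
```

```bash
cat > chk.py <<'E'
from h import *
import sys
np.set_printoptions(precision=4,suppress=True)
F=[];
for n in ['side']*2:
    c=cam(n);F.append(env.get_state()['wrist_force'])
s=env.get_state();print(s['clock'],s['tcp_pos'],np.array(F))
g=cv2.cvtColor(c['pixels'],cv2.COLOR_RGB2GRAY).astype(float)
if len(sys.argv)>1: np.save('ref.npy',g)
else:
    d=np.abs(g-np.load('ref.npy'));b=d[190:260,205:320];print('diff',b.mean().round(2),(b>25).sum(), 'jaw', (d[205:250,225:275]>25).sum())
E
python3 chk.py ref
```

```text
8.65 [0.4717 0.1899 0.0864] [[-1.175   6.5336 -0.4049]
 [-0.61    5.1145 -0.4565]]
```

jog_arm(increments=[[[0,-0.004,0,0,0,0,255],[0,0,0,0,0,0,255],[0,0,0,0,0,0,255]]])

```text
clock: 8.95
tcp_pos: [0.4718, 0.189, 0.0864]
orientation: [0.0, -0.062, 0.998, 0.001]
wrist_force: [-0.3, 6.0, -0.6]
finger_gap: -0.0002
grip_force: 3.2
```

```bash
python3 chk.py
```

```text
9.05 [0.4718 0.189  0.0864] [[-1.2042  6.4155 -0.6706]
 [-0.1055  6.1848 -1.4409]]
diff 1.65 18 jaw 4
```

jog_arm(increments=[[[0,-0.004,0,0,0,0,255],[0,0,0,0,0,0,255],[0,0,0,0,0,0,255]]])

```text
clock: 9.35
tcp_pos: [0.472, 0.1878, 0.0863]
orientation: [0.0, -0.062, 0.998, 0.001]
wrist_force: [-0.7, 5.3, -0.4]
finger_gap: 0.0002
grip_force: 2.8
```

```bash
python3 chk.py
```

```text
9.45 [0.472  0.1878 0.0864] [[-1.3536  5.8492 -0.2339]
 [-0.4841  6.0199 -0.899 ]]
diff 2.01 63 jaw 11
```

jog_arm(increments=[[[0,0,0,0,0,0,255],[0,0,0,0,0,0,255],[0,0,0,0,0,0,255],[0,0,0,0,0,0,255]]])

```text
clock: 9.85
tcp_pos: [0.472, 0.1878, 0.0863]
orientation: [0.0, -0.062, 0.998, 0.001]
wrist_force: [-0.6, 5.3, -0.5]
finger_gap: -0.0003
grip_force: 2.8
```

```bash
python3 chk.py
```

```text
9.95 [0.4721 0.1878 0.0864] [[-0.7408  6.1407 -0.1922]
 [ 0.3065  6.032  -0.8998]]
diff 2.03 63 jaw 11
```

jog_arm(increments=[[[0,-0.004,0,0,0,0,255],[0,0,0,0,0,0,255],[0,0,0,0,0,0,255]]])

```text
clock: 10.25
tcp_pos: [0.4722, 0.1871, 0.0864]
orientation: [0.0, -0.062, 0.998, 0.001]
wrist_force: [-0.2, 7.2, -1.7]
finger_gap: 0.0001
grip_force: 3.2
```

```bash
python3 chk.py
```

```text
10.35 [0.4722 0.1871 0.0864] [[-0.5369  6.7954 -0.5483]
 [-0.8419  6.0835 -0.2307]]
diff 2.17 80 jaw 14
```

jog_arm(increments=[[[0,-0.003,0,0,0,0,255],[0,0,0,0,0,0,255],[0,0,0,0,0,0,255]]])

```text
clock: 10.65
tcp_pos: [0.4723, 0.1864, 0.0864]
orientation: [0.0, -0.062, 0.998, 0.001]
wrist_force: [0.3, 7.6, -1.3]
finger_gap: 0.0
grip_force: 3.2
```

```bash
python3 chk.py
```

```text
10.75 [0.4723 0.1864 0.0864] [[-0.882   7.3229 -0.1315]
 [ 0.0798  6.2125 -1.1342]]
diff 2.39 106 jaw 19
```

jog_arm(increments=[[[0,-0.003,0,0,0,0,255],[0,0,0,0,0,0,255],[0,0,0,0,0,0,255]]])

```text
clock: 11.05
tcp_pos: [0.4725, 0.1856, 0.0864]
orientation: [0.0, -0.062, 0.998, 0.001]
wrist_force: [-0.5, 6.7, -1.1]
finger_gap: 0.0003
grip_force: 3.1
```

```bash
python3 chk.py
```

```text
11.15 [0.4725 0.1856 0.0864] [[-0.1496  7.1538 -0.6385]
 [-0.3722  7.0701 -1.17  ]]
diff 2.61 130 jaw 24
```

jog_arm(increments=[[[0,-0.003,0,0,0,0,255],[0,0,0,0,0,0,255],[0,0,0,0,0,0,255]]])

```text
clock: 11.45
tcp_pos: [0.4728, 0.1841, 0.0864]
orientation: [0.0, -0.061, 0.998, 0.0]
wrist_force: [1.7, 4.9, -1.0]
finger_gap: -0.0001
grip_force: 2.0
```

```bash
python3 chk.py
```

```text
11.55 [0.4729 0.184  0.0864] [[ 1.5766  4.5599 -1.026 ]
 [ 1.5917  4.7172  0.1978]]
diff 4.15 326 jaw 126
```

jog_arm(increments=[[[0,-0.001,0,0,0,0,255],[0,0,0,0,0,0,255],[0,0,0,0,0,0,255],[0,0,0,0,0,0,255],[0,0,0,0,0,0,255],[0,0,0,0,0,0,255],[0,0,0,0,0,0,255],[0,0,0,0,0,0,255],[0,0,0,0,0,0,255],[0,0,0,0,0,0,255]]])

```text
clock: 12.55
tcp_pos: [0.4729, 0.1837, 0.0864]
orientation: [0.0, -0.061, 0.998, 0.0]
wrist_force: [1.4, 5.4, -1.2]
finger_gap: 0.0001
grip_force: 2.1
```

```bash
python3 chk.py
```

```text
12.65 [0.4729 0.1837 0.0864] [[ 1.3895  4.5502 -1.5867]
 [ 0.6987  4.3451 -1.496 ]]
diff 5.18 449 jaw 219
```

jog_arm(increments=[[[0,0,0,0,0,0,255],[0,0,0,0,0,0,255],[0,0,0,0,0,0,255],[0,0,0,0,0,0,255],[0,0,0,0,0,0,255],[0,0,0,0,0,0,255],[0,0,0,0,0,0,255],[0,0,0,0,0,0,255],[0,0,0,0,0,0,255],[0,0,0,0,0,0,255],[0,0,0,0,0,0,255],[0,0,0,0,0,0,255],[0,0,0,0,0,0,255],[0,0,0,0,0,0,255],[0,0,0,0,0,0,255],[0,0,0,0,0,0,255],[0,0,0,0,0,0,255],[0,0,0,0,0,0,255]]])

```text
clock: 14.45
tcp_pos: [0.4729, 0.1837, 0.0864]
orientation: [0.0, -0.061, 0.998, 0.0]
wrist_force: [1.8, 4.6, -1.3]
finger_gap: 0.0002
grip_force: 2.1
```

```bash
python3 chk.py
```

```text
14.55 [0.4729 0.1837 0.0864] [[ 0.9782  4.1867 -1.5137]
 [ 1.7705  5.04   -1.0882]]
diff 5.18 461 jaw 220
```

jog_arm(increments=[[[0,0,0,0,0,0,255],[0,0,0,0,0,0,255],[0,0,0,0,0,0,255],[0,0,0,0,0,0,255],[0,0,0,0,0,0,255],[0,0,0,0,0,0,255],[0,0,0,0,0,0,255],[0,0,0,0,0,0,255]]])

```text
clock: 15.35
tcp_pos: [0.4729, 0.1837, 0.0864]
orientation: [0.0, -0.061, 0.998, 0.0]
wrist_force: [0.7, 5.5, -1.8]
finger_gap: -0.0002
grip_force: 2.1
```

```bash
python3 chk.py; python3 -c "
from h import *
c=cam('side');save(c,'s2.png',(190,150,320,250),5)"
```

```text
15.45 [0.4728 0.1837 0.0864] [[ 1.0314  5.1194 -1.2625]
 [ 1.1814  5.392  -2.2334]]
diff 5.19 451 jaw 215
```

View pics/s2.png

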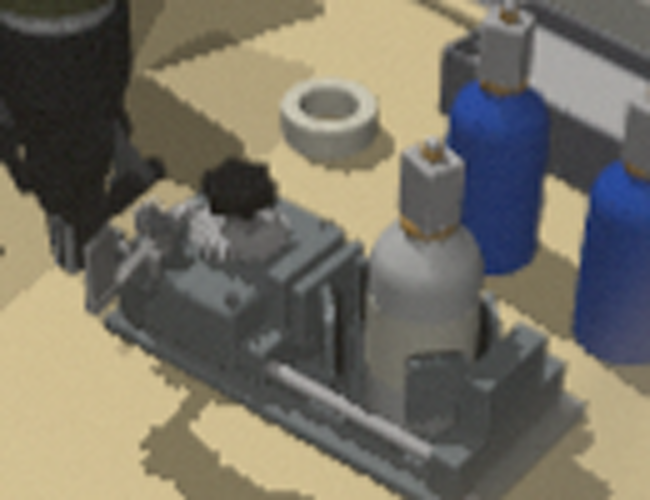

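The side crop shows the jaw carriage at crop (330,300), close to the housing, and the cylinder standing free. I'll measure how far the jaw travelled before I let go.

Run:
```python
from h import *
c=cam('side');g=cv2.cvtColor(c['pixels'],cv2.COLOR_RGB2GRAY).astype(np.float32);r=np.load('ref.npy').astype(np.float32)
seat=np.array([.592,.027,0]);x=np.array([-.12,.993,0])
y=np.array([-.993,-.12,0])
P=lambda a,b,z:proj(c,seat+a*x+b*y+np.array([0,0,z]))
print('20mm at x65,z70:',P(.065,0,.07),P(.085,0,.07))
d=P(.085,0,.07)-P(.065,0,.07)
u=P(.065,.0,.07);u0=P(.06,.03,.07)
best=[]
yy,xx=np.mgrid[0:384,0:512].astype(np.float32)
# window where ref shows jaw: try several
for (a,b,z) in [(.055,.03,.065),(.06,.04,.06),(.07,.02,.065),(.065,.045,.05)]:
    w=P(a,b,z);X0,Y0=int(w[0]),int(w[1]);res=[]
    for k in np.arange(-.1,1.5,.1):
        sh=cv2.remap(g,xx+np.float32(k*d[0]),yy+np.float32(k*d[1]),cv2.INTER_LINEAR)
        A=sh[Y0-6:Y0+7,X0-6:X0+7];B=r[Y0-6:Y0+7,X0-6:X0+7]
        res.append(np.corrcoef(A.ravel(),B.ravel())[0,1])
    print((X0,Y0),'mm best',20*np.arange(-.1,1.5,.1)[int(np.argmax(res))],np.round(res,2))
im=np.hstack([r[190:250,205:285],g[190:250,205:285]]).astype(np.uint8)
cv2.imwrite('pics/cmp.png',cv2.resize(im,None,fx=5,fy=5,interpolation=cv2.INTER_CUBIC))
s=env.get_state();print(s['clock'],s['tcp_pos'],s['wrist_force'])
```

```text
20mm at x65,z70: [254.4783308 204.8850552] [249.13415758 202.15213952]
(250, 212) mm best 18.0 [0.27 0.25 0.34 0.34 0.38 0.35 0.36 0.42 0.52 0.65 0.72 0.63 0.43 0.27
 0.13 0.09]
(247, 215) mm best 14.000000000000002 [-0.27 -0.24 -0.17 -0.06  0.1   0.25  0.39  0.47  0.52  0.51  0.45  0.34
  0.17 -0.01 -0.19 -0.33]
(248, 208) mm best 18.0 [ 0.5   0.52  0.5   0.39  0.3   0.23  0.27  0.34  0.44  0.54  0.6   0.56
  0.42  0.27  0.09 -0.02]
(244, 217) mm best 14.000000000000002 [-0.1  -0.13 -0.11 -0.05  0.06  0.19  0.33  0.43  0.47  0.47  0.4   0.29
  0.13 -0.06 -0.23 -0.37]
15.55 [0.47287786 0.18369475 0.0864214 ] [ 2.76812045  5.37027087 -1.43297449]
```

View pics/cmp.png

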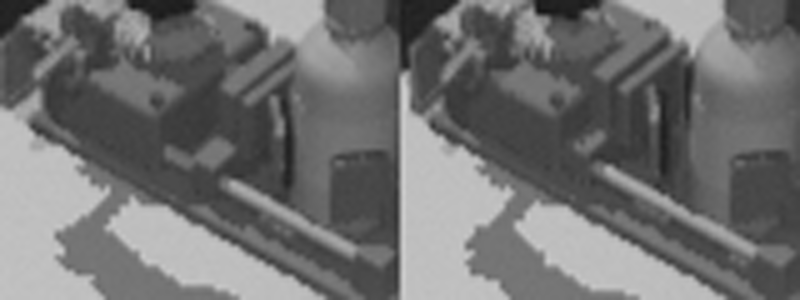

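jog_arm(increments=[[[0,-0.002,0,0,0,0,255],[0,0,0,0,0,0,255],[0,0,0,0,0,0,255],[0,0,0,0,0,0,255],[0,0,0,0,0,0,255],[0,0,0,0,0,0,255],[0,0,0,0,0,0,255]]])

```text
clock: 16.25
tcp_pos: [0.4729, 0.1832, 0.0864]
orientation: [0.0, -0.061, 0.998, 0.0]
wrist_force: [1.1, 4.5, -1.5]
finger_gap: 0.0004
grip_force: 2.1
```

```bash
python3 chk.py
```

```text
16.35 [0.4729 0.1832 0.0864] [[ 2.553   4.3729 -1.5386]
 [ 1.2703  3.8575 -1.4937]]
diff 5.29 482 jaw 221
```

jog_arm(increments=[[[0,0.04,0,0,0,0,255],[0,0.06,0,0,0,0,255],[0,0.06,0,0,0,0,255],[0,0,-0.17,0,0,0,255],[0,0,-0.17,0,0,0,255],[0,0,-0.17,0,0,0,255],[0,0,-0.17,0,0,0,0],[0,0,-0.17,0,0,0,0],[0,0,-0.17,0,0,0,0],[-0.0735,-0.1085,0,0,0,0,0],[-0.0735,-0.1085,0,0,0,0,0],[-0.0735,-0.1085,0,0,0,0,0],[-0.0735,-0.1085,0,0,0,0,0],[-0.0735,-0.1085,0,0,0,0,0],[-0.0735,-0.1085,0,0,0,0,0],[-0.0735,-0.1085,0,0,0,0,0],[-0.0735,-0.1085,0,0,0,0,0],[0,0,0,0,0,0,0],[0,0,0,0,0,0,0]]])

```text
clock: 18.25
tcp_pos: [0.6401, 0.0256, 0.3403]
orientation: [-0.001, -0.061, 0.998, 0.0]
wrist_force: [-0.1, 0.6, 0.5]
finger_gap: 0.0853
grip_force: 0.0
```

Run:
```python
from h import *
np.set_printoptions(precision=4,suppress=True)
s=env.get_state();print(s['clock'],s['tcp_pos'],s['orientation'],s['finger_gap'],s['joint_pos'])
c=cam('wrist');obs=[]
for t,z in dict(cylinder_grip=.165,cylinder_foot=.01,free_pocket=.006,empty0_grip=.161,empty2_grip=.161).items():
    print(t,[(np.round(d['uv'],1),round(d['conf'],2),atz(c,d['uv'],z)[:2].round(4)) for d in spotter.landmark_of(t,'wrist')[:4]])
u=np.round(proj(c,[.59,.025,.17])).astype(int);print(u)
save(c,'w3.png',None,1.5)
np.save('w3.npy',c['pixels'])
```

```text
18.25 [0.6401 0.0256 0.3403] [-0.001  -0.061   0.9981  0.0001] 0.08527869761231983 [-0.0852  0.4635  0.5332  1.6424 -0.0001 -0.2072]
cylinder_grip [(array([116.4, 181.3]), 0.86, array([ 0.6693, -0.1424])), (array([222.1, 241.1]), 0.78, array([ 0.7325, -0.0107])), (array([264.9, 134.8]), 0.68, array([0.5943, 0.0264])), (array([304.2, 251.9]), 0.68, array([0.7352, 0.0954]))]
cylinder_foot [(array([292.9, 209.3]), 0.84, array([0.7355, 0.0985])), (array([163.5, 160.8]), 0.76, array([ 0.6742, -0.1369])), (array([230.8, 200.5]), 0.68, array([ 0.7322, -0.0149])), (array([377.1, 231. ]), 0.65, array([0.7595, 0.2626]))]
free_pocket [(array([112.8,  25.3]), 0.76, array([ 0.4718, -0.2222]))]
empty0_grip [(array([112.6,  25.8]), 0.17, array([ 0.502 , -0.1448]))]
empty2_grip [(array([38.4, 58.9]), 0.88, array([ 0.5422, -0.2272])), (array([395.8,  46.3]), 0.19, array([0.4855, 0.1522]))]
[264 131]
```

View pics/w3.png

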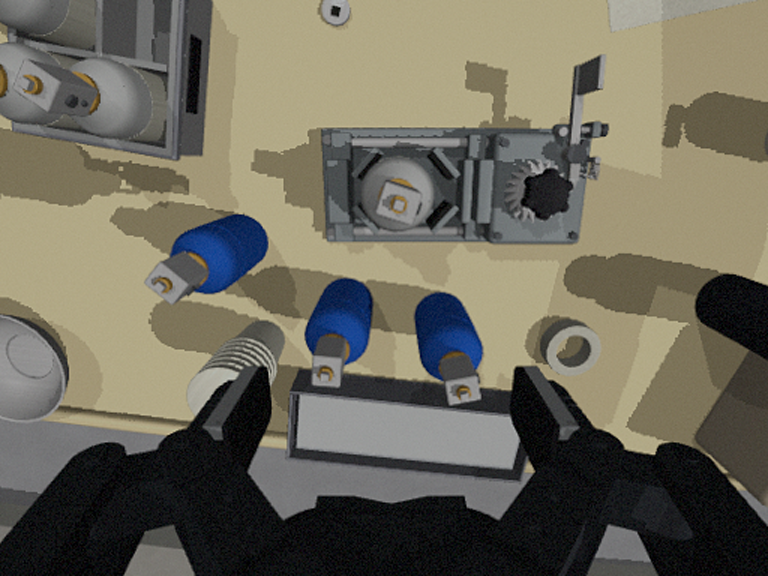

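The wrist view (1.5x) shows the jaw fully back and the grey cylinder free at (398,195). Its valve block's top face is near (402,201), turned a few degrees. I'll fit its rectangle.

Run:
```python
from h import *
np.set_printoptions(precision=4,suppress=True)
c=cam('wrist');g=cv2.cvtColor(c['pixels'],cv2.COLOR_RGB2GRAY)
x0,y0=248,112;k=g[y0:y0+44,x0:x0+44];
for th in (185,195,205):
    m=(k>th).astype(np.uint8);n,l,st,ce=cv2.connectedComponentsWithStats(m)
    i=1+np.argmax(st[1:,4]);pts=np.argwhere(l==i)[:,::-1].astype(np.float32)+[x0,y0]
    W=np.array([atz(c,p,.186)[:2] for p in pts]).astype(np.float32)*1000
    r=cv2.minAreaRect(W);print(th,st[i,4],pts.min(0),pts.max(0),r)
save(c,'w3c.png',(230,95,310,175),7)
```

```text
Traceback (most recent call last):
ValueError: attempt to get argmax of an empty sequence
```

Run:
```python
from h import *
np.set_printoptions(precision=4,suppress=True)
c=cam('wrist');g=cv2.cvtColor(c['pixels'],cv2.COLOR_RGB2GRAY)
x0,y0=250,115;k=g[y0:y0+36,x0:x0+36];print(np.percentile(k,[10,50,80,90,95,99]))
for th in (145,155,165):
    m=(k>th).astype(np.uint8);n,l,st,ce=cv2.connectedComponentsWithStats(m)
    if n<2: continue
    i=1+np.argmax(st[1:,4]);pts=np.argwhere(l==i)[:,::-1].astype(np.float32)+[x0,y0]
    W=np.array([atz(c,p,.186)[:2] for p in pts]).astype(np.float32)*1000
    print(th,st[i,4],pts.min(0),pts.max(0),cv2.minAreaRect(W))
C=np.array([[387,182],[421,187],[418,220],[383,215]])/1.5
W=np.array([atz(c,p,.186)[:2] for p in C]);print(W,W.mean(0),[np.linalg.norm(W[i]-W[i-1]).round(4) for i in range(4)],
 [np.degrees(np.arctan2(*(W[i]-W[i-1])[::-1])).round(1) for i in range(4)])
save(c,'w3c.png',(236,105,296,165),9)
```

```text
[ 89.  132.5 150.  153.  154.  156. ]
145 255 [252. 122.] [279. 148.] ((592.688232421875, 26.592884063720703), (25.015766143798828, 21.106142044067383), 78.69296264648438)
155 5 [263. 134.] [264. 137.] ((593.2728271484375, 24.90420913696289), (3.130007028579712, 1.057606816291809), 7.303229808807373)
[[0.5795 0.0174]
 [0.58   0.0413]
 [0.603  0.0425]
 [0.6025 0.0173]] [0.5912 0.0296] [np.float64(0.023), np.float64(0.0239), np.float64(0.023), np.float64(0.0252)] [np.float64(179.9), np.float64(88.9), np.float64(3.0), np.float64(-91.0)]
```

View pics/w3c.png

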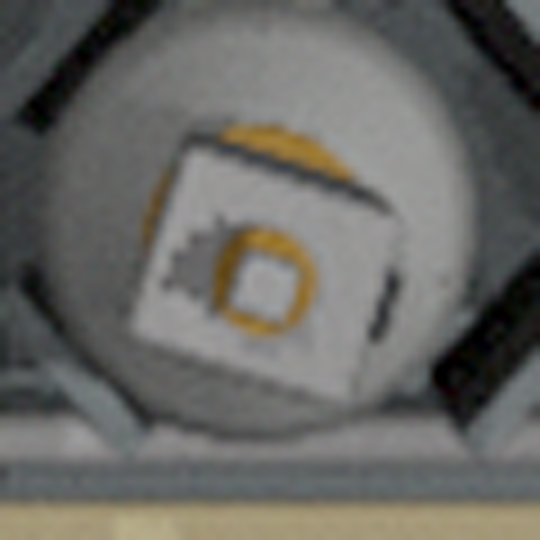

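Run:
```python
from h import *
np.set_printoptions(precision=4,suppress=True)
c=cam('wrist')
C=np.array([[190,148],[393,212],[350,398],[135,330]])/9+[236,105]
W=np.array([atz(c,p,.186)[:2] for p in C]);print(W.mean(0),[np.linalg.norm(W[i]-W[i-1]).round(4) for i in range(4)],
 [np.degrees(np.arctan2(*(W[i]-W[i-1])[::-1])).round(1) for i in range(4)])
plan([.592,.026,.24],169.5)
```

```text
[0.5928 0.027 ] [np.float64(0.0219), np.float64(0.0247), np.float64(0.0222), np.float64(0.0267)] [np.float64(169.7), np.float64(80.0), np.float64(-5.1), np.float64(-100.4)]
shift(tool,units) [0.1897 0.0242 0.407 ] turn [0.     0.0002 0.0976] min rows 2.2
```

jog_arm(increments=[[[0.063,0.008,0.06,0,0,0,0],[0.063,0.008,0.1,0,0,0,0],[0.063,0.009,0.12,0,0,0,0],[0,0,0.12,0,0,0.033,0],[0,0,0,0,0,0.033,0],[0,0,0,0,0,0.032,0],[0,0,0,0,0,0,0]]])

```text
clock: 19.4
tcp_pos: [0.592, 0.0258, 0.2413]
orientation: [-0.0, 0.093, 0.996, 0.0]
wrist_force: [0.6, 0.5, 0.2]
finger_gap: 0.0854
grip_force: 0.0
```

Run:
```python
from h import *
np.set_printoptions(precision=4,suppress=True)
s=env.get_state();print(s['tcp_pos'],s['wrist_force'],s['ft_torque'])
obs=[]
for n in ('side','top'):
    c=cam(n)
    for d in spotter.landmark_of('cylinder_grip',n):
        w=atz(c,d['uv'],.165)
        if np.hypot(w[0]-.592,w[1]-.026)<.04: obs.append((c,d['uv']));print(n,d['conf'],w)
if len(obs)==2: print(tri(obs))
plan([.5925,.0265,.146],169.5)
```

```text
[0.592  0.0258 0.2413] [0.5671 0.4557 0.2281] [ 0.0039 -0.0076  0.0034]
side 0.59 [0.5941 0.0156 0.165 ]
shift(tool,units) [0.0008 0.003  0.3825] turn [ 0.      0.0002 -0.0001] min rows 1.9
```

jog_arm(increments=[[[0,0.003,0.06,0,0,0,0],[0,0,0.1,0,0,0,0],[0,0,0.1,0,0,0,0],[0,0,0.08,0,0,0,0],[0,0,0.042,0,0,0,0],[0,0,0,0,0,0,0]]])

```text
clock: 20.2
tcp_pos: [0.5915, 0.0265, 0.1444]
orientation: [-0.001, 0.092, 0.996, 0.0]
wrist_force: [0.8, -0.1, 0.2]
finger_gap: 0.0853
grip_force: 0.0
```

jog_arm(increments=[[[0,0,0,0,0,0,130],[0,0,0,0,0,0,130],[0,0,0,0,0,0,130],[0,0,0,0,0,0,145],[0,0,0,0,0,0,150],[0,0,0,0,0,0,155],[0,0,0,0,0,0,160],[0,0,0,0,0,0,165],[0,0,0,0,0,0,170]]], force=25)

```text
clock: 21.1
tcp_pos: [0.5925, 0.0262, 0.1458]
orientation: [0.0, 0.093, 0.996, -0.0]
wrist_force: [-1.0, -0.8, 0.0]
finger_gap: 0.0286
grip_force: 0.5
```

jog_arm(increments=[[[0,0,0,0,0,0,255],[0,0,0,0,0,0,255],[0,0,0,0,0,0,255],[0,0,0,0,0,0,255]]], force=60)

```text
clock: 21.5
tcp_pos: [0.5925, 0.0261, 0.1459]
orientation: [0.0, 0.093, 0.996, -0.0]
wrist_force: [-0.9, -1.5, 1.2]
finger_gap: 0.0276
grip_force: 59.8
```

jog_arm(increments=[[[0,0,-0.02,0,0,0,255],[0,0,-0.04,0,0,0,255],[0,0,-0.06,0,0,0,255],[0,0,-0.08,0,0,0,255],[0,0,-0.1,0,0,0,255],[0,0,-0.1,0,0,0,255],[0,0,-0.1,0,0,0,255],[0,0,-0.1,0,0,0,255],[0,0,-0.1,0,0,0,255],[0,0,-0.1,0,0,0,255],[0,0,-0.05,0,0,0,255],[0,0,0,0,0,0,255]]])

```text
clock: 22.7
tcp_pos: [0.5931, 0.0267, 0.3607]
orientation: [0.002, 0.092, 0.996, 0.0]
wrist_force: [-0.1, -0.2, -3.8]
finger_gap: 0.0274
grip_force: 59.5
```

Run:
```python
from h import *
np.set_printoptions(precision=4,suppress=True)
s=env.get_state();print(s['tcp_pos'],s['wrist_force'],s['finger_gap'],s['grip_force'])
L=[('rack',0),('free_pocket',.006),('empty0_grip',.161),('empty1_grip',.161),('empty2_grip',.161)]
for n in ('side','top'):
    c=cam(n)
    for t,z in L: print(n,t,[(round(d['conf'],2),atz(c,d['uv'],z)[:2].round(4)) for d in spotter.landmark_of(t,n)[:1]])
plan([.468,-.226,.355]); plan([.468,-.226,.355],187)
```

```text
[0.5931 0.0267 0.3607] [-0.1297 -0.2312 -3.8281] 0.027353119764997817 59.45775747299194
side rack [(0.85, array([ 0.505 , -0.2682]))]
side free_pocket [(0.64, array([ 0.4635, -0.2235]))]
side empty0_grip [(0.67, array([ 0.4684, -0.295 ]))]
side empty1_grip [(0.77, array([ 0.5455, -0.3073]))]
side empty2_grip [(0.93, array([ 0.5287, -0.2379]))]
top rack [(0.8, array([ 0.5025, -0.2754]))]
top free_pocket [(0.66, array([ 0.465, -0.217]))]
top empty0_grip [(0.63, array([ 0.4604, -0.3008]))]
top empty1_grip [(0.85, array([ 0.5321, -0.3028]))]
top empty2_grip [(0.93, array([ 0.5359, -0.2263]))]
shift(tool,units) [ 0.3031 -1.0841  0.0125] turn [ 0.     -0.0001 -0.    ] min rows 5.6
shift(tool,units) [ 0.3031 -1.0841  0.0125] turn [ 0.     -0.0001 -0.0979] min rows 5.6
```

jog_arm(increments=[[[-0.005,-0.05,0,0,0,0,255],[-0.009,-0.09,0,0,0,0,255],[-0.01,-0.11,0,0,0,0,255],[-0.01,-0.11,0,0,0,0,255],[-0.01,-0.11,0,0,0,0,255],[-0.01,-0.11,0,0,0,0,255],[-0.01,-0.11,0,0,0,0,255],[-0.01,-0.11,0,0,0,0,255],[-0.01,-0.1,0,0,0,-0.01,255],[-0.01,-0.08,0,0,0,-0.016,255],[0,-0.032,0,0,0,-0.016,255],[0,0,0,0,0,-0.016,255],[0,0,0,0,0,0,255],[0,0,0,0,0,0,255],[0,0,0,0,0,0,255]]])

```text
clock: 24.8
tcp_pos: [0.5702, -0.2267, 0.3584]
orientation: [0.0, 0.002, 1.0, -0.0]
wrist_force: [-0.3, -0.0, -4.4]
finger_gap: 0.0272
grip_force: 60.1
```

Run:
```python
from h import *
np.set_printoptions(precision=4,suppress=True)
s=env.get_state();print(s['clock'],s['tcp_pos'],s['orientation'],s['wrist_force'],s['finger_gap'])
c=cam('wrist')
for t,z in [('rack',0),('free_pocket',.006),('empty0_grip',.161),('empty2_grip',.161)]: print(t,[(round(d['conf'],2),np.round(d['uv']),atz(c,d['uv'],z)[:2].round(4)) for d in spotter.landmark_of(t,'wrist')[:1]])
u=proj(c,[.468,-.226,.07]);print(u)
b=[int(u[0])-75,max(0,int(u[1])-55),int(u[0])+75,int(u[1])+55];b[3]=b[1]+110;print(b)
save(c,'w4.png',b,5)
```

```text
24.8 [ 0.5702 -0.2267  0.3584] [ 0.0001  0.0019  1.     -0.    ] [-0.2531 -0.0207 -4.3694] 0.027156927299836816
rack [(0.68, array([236., 113.]), array([ 0.5059, -0.2668]))]
free_pocket [(0.84, array([260.,  93.]), array([ 0.4743, -0.2252]))]
empty0_grip [(0.56, array([198.,  79.]), array([ 0.4637, -0.2959]))]
empty2_grip [(0.86, array([260., 148.]), array([ 0.5428, -0.2262]))]
[259.6073  86.9823]
[184, 31, 334, 141]
```

View pics/w4.png

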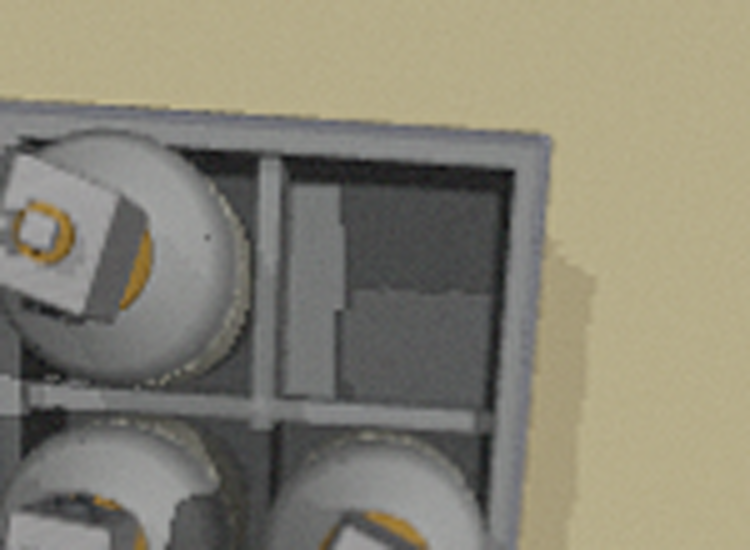

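Run:
```python
from h import *
np.set_printoptions(precision=4,suppress=True)
c=cam('wrist')
C=np.array([[284,157],[515,172],[499,411],[274,401],[550,133],[0,100]])/5+[184,31]-.4
W=np.array([atz(c,p,.07)[:2] for p in C]);print(W,'\n',W[:4].mean(0))
for i,j in ((0,1),(1,2),(2,3),(3,0),(5,4)):
    d=W[j]-W[i];print(i,j,np.linalg.norm(d).round(4),np.degrees(np.arctan2(d[1],d[0])).round(1))
g=cv2.cvtColor(c['pixels'],cv2.COLOR_RGB2GRAY)
# rectified plane z=.07 around pocket, 0.5mm/px, rack-aligned angle to be found
np.save('w4.npy',g)
best=None
def samp(pts): # Nx2 world at z .07 -> grey
    uv=np.array([proj(c,[*p,.07]) for p in pts]).astype(np.float32)
    return cv2.remap(g.astype(np.float32),uv[:,0].reshape(-1,1),uv[:,1].reshape(-1,1),cv2.INTER_LINEAR).ravel()
for a in (90,92,94,96):
    ex=np.array([np.cos(np.radians(a)),np.sin(np.radians(a))]);ey=np.array([-ex[1],ex[0]]);o=np.array([.468,-.226])
    t=np.arange(-.05,.0501,.001);w=np.linspace(-.025,.025,26)
    for nm,u,v in (('x',ex,ey),('y',ey,ex)):
        pr=np.array([samp(o+k*u+w[:,None]*v).mean() for k in t])
        gr=np.gradient(pr);i=np.argsort(-np.abs(gr))[:8];i.sort();print(a,nm,[(int(round(t[j]*1000)),int(gr[j])) for j in i])
```

```text
[[ 0.4343 -0.253 ]
 [ 0.4385 -0.1873]
 [ 0.5045 -0.1905]
 [ 0.5014 -0.2575]
 [ 0.4282 -0.1776]
 [ 0.4187 -0.3329]] 
 [ 0.4697 -0.2221]
0 1 0.0659 86.4
1 2 0.0661 -2.8
2 3 0.0671 -92.6
3 0 0.0672 176.2
5 4 0.1556 86.5
90 x [(-37, 11), (-36, 16), (-31, -12), (-30, -12), (35, 11), (36, 21), (37, 24), (38, 18)]
90 y [(-41, 14), (-40, 17), (26, -15), (32, 21), (33, 26), (34, 24), (43, 17), (44, 14)]
92 x [(-36, 11), (-35, 9), (-31, -9), (35, 10), (36, 15), (37, 18), (38, 16), (39, 11)]
92 y [(-40, 14), (27, -12), (31, 11), (32, 16), (33, 18), (34, 17), (35, 15), (44, 11)]
94 x [(-36, 7), (-11, -8), (-10, -8), (35, 8), (36, 10), (37, 12), (38, 14), (39, 12)]
94 y [(27, -10), (28, -9), (31, 11), (32, 12), (33, 15), (34, 12), (35, 12), (36, 11)]
96 x [(-11, -7), (-10, -9), (35, 6), (36, 8), (37, 8), (38, 9), (39, 10), (40, 8)]
96 y [(27, -7), (28, -8), (31, 8), (32, 10), (33, 12), (34, 10), (35, 8), (36, 9)]
```

Run:
```python
from h import *
np.set_printoptions(precision=4,suppress=True)
c=cam('wrist');g=cv2.cvtColor(c['pixels'],cv2.COLOR_RGB2GRAY).astype(np.float32)
def samp(pts):
    uv=np.array([proj(c,[*p,.07]) for p in pts]).astype(np.float32)
    return cv2.remap(g,uv[:,0].reshape(-1,1),uv[:,1].reshape(-1,1),cv2.INTER_CUBIC).ravel()
for a in (86,87.5):
    ex=np.array([np.cos(np.radians(a)),np.sin(np.radians(a))]);ey=np.array([-ex[1],ex[0]]);o=np.array([.4697,-.2221])
    t=np.arange(-.046,.0461,.001);w=np.linspace(-.026,.026,27)
    for nm,u,v in (('x',ex,ey),('y',ey,ex)):
        pr=np.array([samp(o+k*u+w[:,None]*v).mean() for k in t])
        print(a,nm,'neg side -46..-26:',pr[:21].round().astype(int),'pos 26..46',pr[-21:].round().astype(int))
```

```text
86 x neg side -46..-26: [ 95  93  85  79  70  72 100 124 128 126 126 120  95  73  74  88 107 118
 118 116 117] pos 26..46 [ 82  80  70  54  39  36  62 104 129 137 135 134 129 122 119 115 124 141
 154 159 158]
86 y neg side -46..-26: [ 91  85  82  84  81  71  75 103 126 132 133 135 126  99  82  85  91  93
  93  93  93] pos 26..46 [ 78  64  45  35  37  37  35  32  59 109 134 138 136 136 131 120 114 106
 126 162 172]
87.5 x neg side -46..-26: [ 95  93  86  79  71  73  98 122 127 126 125 119  97  75  75  89 108 119
 118 117 117] pos 26..46 [ 82  79  69  53  39  38  62 102 129 136 135 134 129 122 118 117 123 140
 154 158 158]
87.5 y neg side -46..-26: [ 90  85  82  83  81  72  75 102 125 131 132 134 124  99  82  84  91  92
  92  92  92] pos 26..46 [ 80  66  45  36  37  37  34  33  60 107 133 138 136 136 130 121 113 109
 127 159 172]
```

```bash
python3 -c "
from h import *
plan([.469,-.223,.225],180)"
```

```text
shift(tool,units) [0.4051 0.0129 0.5332] turn [ 0.      0.     -0.0009] min rows 3.3
```

jog_arm(increments=[[[0.05,0.003,0,0,0,0,255],[0.09,0.003,0,0,0,0,255],[0.09,0.003,0,0,0,0,255],[0.09,0.004,0,0,0,0,255],[0.06,0,0,0,0,0,255],[0.025,0,0,0,0,0,255],[0,0,0.05,0,0,0,255],[0,0,0.1,0,0,0,255],[0,0,0.12,0,0,0,255],[0,0,0.12,0,0,0,255],[0,0,0.1,0,0,0,255],[0,0,0.043,0,0,0,255],[0,0,0,0,0,0,255],[0,0,0,0,0,0,255]]])

```text
clock: 26.55
tcp_pos: [0.4697, -0.2234, 0.2261]
orientation: [0.001, 0.002, 1.0, -0.0]
wrist_force: [-0.6, -0.6, -3.6]
finger_gap: 0.0277
grip_force: 60.1
```

Run:
```python
from h import *
np.set_printoptions(precision=4,suppress=True)
s=env.get_state();print(s['clock'],s['tcp_pos'],s['wrist_force'],s['ft_torque'])
plan([.469,-.223,.215],180)
c=cam('side');save(c,'s4.png',(265,210,395,330),5)
```

```text
26.55 [ 0.4697 -0.2234  0.2261] [-0.6169 -0.6451 -3.5771] [-0.0094 -0.0013  0.0434]
shift(tool,units) [0.0028 0.0018 0.0442] turn [-0.0002  0.0004 -0.001 ] min rows 0.2
```

View pics/s4.png

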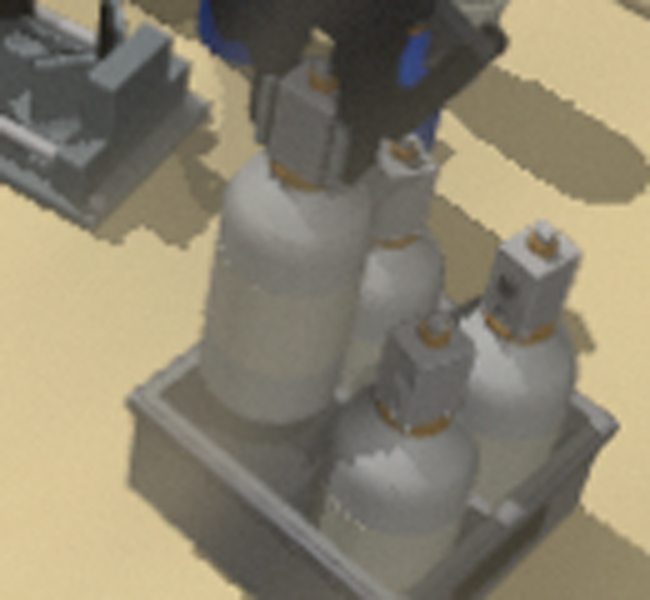

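The side crop shows the spent cylinder upright over the free pocket, with its foot at (270,410) just above the rim. I'll lower it slowly and watch the force.

jog_arm(increments=[[[0.002,0.001,0.02,0,0,0,255],[0,0,0.02,0,0,0,255],[0,0,0.02,0,0,0,255],[0,0,0.016,0,0,0,255],[0,0,0,0,0,0,255]]])

```text
clock: 27.1
tcp_pos: [0.468, -0.2226, 0.2052]
orientation: [-0.001, 0.002, 1.0, 0.0]
wrist_force: [-0.4, 0.2, -4.9]
finger_gap: 0.0269
grip_force: 60.2
```

jog_arm(increments=[[[0,0,0.012,0,0,0,255],[0,0,0.012,0,0,0,255],[0,0,0,0,0,0,255]]])

```text
clock: 27.4
tcp_pos: [0.4683, -0.2227, 0.1995]
orientation: [-0.0, 0.002, 1.0, 0.0]
wrist_force: [-0.5, -0.5, -4.8]
finger_gap: 0.0273
grip_force: 60.1
```

jog_arm(increments=[[[0,0,0.02,0,0,0,255],[0,0,0.02,0,0,0,255],[0,0,0.02,0,0,0,255],[0,0,0.02,0,0,0,255],[0,0,0.02,0,0,0,255],[0,0,0,0,0,0,255]]])

```text
clock: 28.0
tcp_pos: [0.468, -0.2225, 0.174]
orientation: [-0.001, 0.002, 1.0, 0.0]
wrist_force: [-0.4, -0.8, -4.1]
finger_gap: 0.0278
grip_force: 60.1
```

jog_arm(increments=[[[0,0,0.02,0,0,0,255],[0,0,0.02,0,0,0,255],[0,0,0.02,0,0,0,255],[0,0,0.02,0,0,0,255],[0,0,0.016,0,0,0,255],[0,0,0,0,0,0,255]]])

```text
clock: 28.6
tcp_pos: [0.4681, -0.2226, 0.1502]
orientation: [-0.001, 0.002, 1.0, 0.0]
wrist_force: [0.6, -0.3, -3.6]
finger_gap: 0.0272
grip_force: 60.1
```

jog_arm(increments=[[[0,0,0.01,0,0,0,255],[0,0,0.008,0,0,0,255],[0,0,0.004,0,0,0,255],[0,0,0.004,0,0,0,255],[0,0,0,0,0,0,255],[0,0,0,0,0,0,255]]])

```text
clock: 29.2
tcp_pos: [0.4685, -0.2229, 0.1446]
orientation: [0.0, 0.002, 1.0, 0.0]
wrist_force: [0.3, -0.2, -5.0]
finger_gap: 0.0273
grip_force: 60.2
```

jog_arm(increments=[[[0,0,0.004,0,0,0,255],[0,0,0,0,0,0,255]]])

```text
clock: 29.4
tcp_pos: [0.4685, -0.2228, 0.1435]
orientation: [-0.0, 0.002, 1.0, 0.0]
wrist_force: [0.4, 0.4, -4.3]
finger_gap: 0.0274
grip_force: 60.2
```

jog_arm(increments=[[[0,0,0.004,0,0,0,255],[0,0,0,0,0,0,255]]])

```text
clock: 29.6
tcp_pos: [0.4684, -0.2228, 0.1424]
orientation: [-0.0, 0.002, 1.0, 0.0]
wrist_force: [0.3, -0.2, -6.0]
finger_gap: 0.0273
grip_force: 60.2
```

jog_arm(increments=[[[0,0,0.003,0,0,0,255],[0,0,0,0,0,0,255]]])

```text
clock: 29.8
tcp_pos: [0.4686, -0.2229, 0.1419]
orientation: [0.0, 0.002, 1.0, -0.0]
wrist_force: [0.3, -0.5, -4.3]
finger_gap: 0.0271
grip_force: 60.3
```

jog_arm(increments=[[[0,0,0.003,0,0,0,255],[0,0,0,0,0,0,255]]])

```text
clock: 30.0
tcp_pos: [0.4687, -0.223, 0.1419]
orientation: [0.0, 0.002, 1.0, -0.0]
wrist_force: [-1.7, 1.1, 3.9]
finger_gap: 0.027
grip_force: 61.1
```

jog_arm(increments=[[[0,0,0.003,0,0,0,255],[0,0,0,0,0,0,255]]])

```text
clock: 30.2
tcp_pos: [0.4688, -0.2231, 0.1418]
orientation: [0.001, 0.002, 1.0, -0.0]
wrist_force: [-2.7, 1.4, 9.3]
finger_gap: 0.0273
grip_force: 62.0
```

jog_arm(increments=[[[0,0,-0.004,0,0,0,255],[0,0,0,0,0,0,165],[0,0,0,0,0,0,155],[0,0,0,0,0,0,145],[0,0,0,0,0,0,130],[0,0,0,0,0,0,120],[0,0,0,0,0,0,120],[0,0,0,0,0,0,120]]], force=20)

```text
clock: 31.0
tcp_pos: [0.4685, -0.2229, 0.1412]
orientation: [-0.0, 0.002, 1.0, 0.0]
wrist_force: [-0.1, -0.2, 0.2]
finger_gap: 0.0449
grip_force: 0.0
```

jog_arm(increments=[[[0,0,-0.02,0,0,0,120],[0,0,-0.06,0,0,0,120],[0,0,-0.1,0,0,0,120],[0,0,-0.12,0,0,0,120],[0,0,-0.12,0,0,0,120],[0,0,-0.12,0,0,0,120],[0,0,-0.12,0,0,0,120],[0,0,-0.12,0,0,0,120],[0.1,0.1,-0.05,0,0,0,120],[0.1,0.12,0,0,0,0,120],[0,0.12,0,0,0,0,120],[0,0,0,0,0,0,120],[0,0,0,0,0,0,120]]])

```text
clock: 32.3
tcp_pos: [0.4189, -0.1375, 0.3494]
orientation: [0.001, 0.001, 1.0, -0.0]
wrist_force: [0.1, -1.0, -0.3]
finger_gap: 0.0453
grip_force: 0.0
```

Run:
```python
from h import *
np.set_printoptions(precision=4,suppress=True)
s=env.get_state();print(s['clock'],s['tcp_pos'],s['wrist_force'])
a=cam('side');b=cam('top')
for n,c in (('side',a),('top',b)):
    print(n,[(np.round(d['uv']),round(d['conf'],2),atz(c,d['uv'],.161)[:2]) for d in spotter.landmark_of('cylinder_grip',n)[:6]])
im=cv2.hconcat([cv2.resize(a['pixels'][200:340,200:400],(600,420)),cv2.resize(b['pixels'][120:260,190:390],(600,420))])
cv2.imwrite('pics/end.png',cv2.resize(im,(800,280))[:,:,::-1])
```

```text
32.3 [ 0.4189 -0.1375  0.3494] [ 0.0998 -1.0317 -0.2968]
side [(array([347., 207.]), 0.79, array([ 0.6701, -0.1549])), (array([291., 158.]), 0.72, array([0.7398, 0.0957])), (array([323., 262.]), 0.67, array([ 0.4744, -0.2255])), (array([323., 175.]), 0.58, array([ 0.738 , -0.0266]))]
top [(array([320., 162.]), 0.76, array([ 0.6723, -0.1522])), (array([236., 136.]), 0.69, array([0.747 , 0.0997])), (array([347., 232.]), 0.64, array([ 0.4628, -0.2253])), (array([274., 138.]), 0.55, array([ 0.7427, -0.0142]))]
```

Both cameras place the spent cylinder's valve block over the pocket, at about (0.468,-0.225) and 161 mm up, so it stands upright. The gripper is clear of it.

```bash
python3 -c "
from h import *
print(ticket.hand_in())"
```

```text
the job is handed in; nothing more can be done
None
```

The job is handed in with no verdict shown: I held the pawl off at up to 7.6 N until the jaw had run back about 20 mm and stopped, then set the spent cylinder upright in the free rack pocket and released it at about 32 s, with nothing else deliberately touched.

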